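Switch the lamp test board off and point out the holder that takes the customer's lamp

TASK

At this lighting counter the customer wants to try the lamp that stands on the black rubber mat. Make the green test board safe by pressing down the raised end of its rocker switch until it is fully over, then point out the one lampholder on the board that this lamp fits: bring your fingertips over the middle of its mouth, two or three centimetres above it, and finish there, still pointing. Do not touch the lampholders or the LED driver, and leave the lamps and the reel of LED strip alone.

Things in the scene. Friction and masses are not known exactly. Their poses are not given: they have to be found in the camera images.
- board: Test board: lime-green plywood 280 x 420 mm on battens, fixed. Origin: centre of its underside, on the counter; its top is 30 mm higher; x and y along its 280 and 420 mm sides. Switch and LED driver are on the half nearer the robot, in either order; the three lampholders stand in a row on the far half, in any order. The tallest thing on it ends 88 mm above the counter.
- switch_pivot (a point): Pivot of the rocker, in the middle of the switch (white, grey rocker, 80 x 80 mm, fixed on the board), 30 mm above the board's top. z is up; y points level from the pivot to the end that is raised while the switch is on; the rocker turns about x. The frame around the rocker is 6 mm lower than the pivot.
- raised_end (a point): Spot to press, on the face of the half that is raised while on, 18 mm from the pivot. It moves with the rocker: 5 mm above the pivot's height when on, level with the pivot when fully off. The rocker is 50 mm wide and reaches 30 mm from the pivot to each end; its two faces slope up towards the ends (a shallow V).
- rocker (a joint): Angle of the rocker in rad: 0 is on, 0.28 is fully off (end stop). It turns when the raised half is pressed down with about 3 to 5 N, against friction, and stays where it is left. The other half carries a small red bar.
- mat: Black rubber mat, 130 x 130 x 4 mm, fixed on the counter to the robot's right of the board; the customer's lamp stands on it. Origin: centre of its underside.
- lamp_e27: Large white reflector lamp with a 26 mm aluminium screw cap; 63 mm across, 102 mm tall. Stands loose on its flat face, cap up. Origin: centre of its underside. One of the three lamps stands on the black mat, the other two on a blue mat to the left of the board. It fits holder_e27.
- lamp_e14: Smaller white reflector lamp with a 14 mm aluminium screw cap; 50 mm across, 86 mm tall. Stands likewise, cap up, loose. Origin: centre of its underside. It fits holder_e14.
- lamp_gu10: Silver-grey spot lamp whose neck ends in two short steel pins 10 mm apart; 50 mm across, 53 mm tall. Stands likewise, pins up, loose. Origin: centre of its underside. It fits holder_gu10.
- holder_e27_mouth (a point): Centre of the mouth, at the rim, of the large round white porcelain screw holder (base 86 mm across, rim 49 mm across and 58 mm above the board's top, brass-threaded well 33 mm wide). z up.
- holder_e14_mouth (a point): Centre of the mouth, at the rim, of the small round white porcelain screw holder (base 64 mm across, rim 32 mm across and 46 mm above the board's top, brass-threaded well 18 mm wide). z up.
- holder_gu10_mouth (a point): Centre of the top face of the oblong white porcelain holder with two small dark key-slots 10 mm apart (base 34 x 62 mm, block 30 x 36 mm, top 32 mm above the board's top). z up.
- reel: Loose white reel of LED strip lying flat between the robot and the black mat, 120 mm across, 13 mm high. Origin: centre of its underside.
- driver: Black LED driver with orange terminal blocks, fixed on the board: base plate 78 x 140 mm, 36 mm high. Origin: centre of its underside, on the board's top.
Not all that is in view belongs to the job. Leave any orange or purple look-alike of the lamp_gu10 alone.

How it is judged:
By the outcome, as a careful person would: the job done as asked, in the order asked, and still so for the second after the job is handed in, with the robot touching nothing.
It also fails if it takes over 35 s, if anything falls off the work surface, if the arm or the gripper's body presses on something with over 40 N, if the wrist force passes 120 N, or if a joint passes its speed limit or range.

ROBOT

A 7-joint arm with a two-finger parallel gripper is mounted at the origin on the work surface. World frame = base frame: x ahead of the robot, y to its left, z up, the work surface at z = 0. Lengths are in m, angles in rad, forces in N, time in s.
With the tool pointing down it reaches from about 0.425 to 0.875 m from the base axis. Payload 4.7 kg.
Tool frame: the origin (TCP) lies at the very end of the fingers, on their centre line; the grasp point (between the pads) lies 19 mm behind it; z points along the fingers, y is the direction in which the jaws open and shut (so a half turn about z gives the same grasp; the last joint's range is limited). The gripper opens to 87 mm and grips with 3 to 60 N. Pads are 19 mm wide; open, the fingers measure 117 mm over their backs; the gripper's body (75 mm by 190 mm) begins 51 mm behind the grasp point.
Start: joints at [1.199, 0.321, -0.07, 1.45, 0.023, 1.371, -0.057], TCP at [0.245, -0.602, 0.185] pointing down, gripper open.
Joint ranges: [-2.86, 2.86], [-0.3, 2.09], [-1.38, 1.24], [0.06, 2.45], [-1.56, 4.7], [0.09, 2.05], [-2.69, 2.69]. Speed limits (rad/s): [2.57, 2.57, 3.14, 3.14, 3.14, 3.14, 3.14].

INTERFACE

Orientations are given as a rotation vector (axis times angle).
In Python, from bench import ctrl, get_image, camera_info gives the robot as it stands.
- The arm moves only by the tool carry_out, never from a script. Its argument "commands" is a list of rows, each an object of numbers: "tx", "ty", "tz": the shift along the tool's x, y, z in m; "rx", "ry", "rz": the turn, a rotation vector about the tool's x, y, z in rad; "jaw": the opening, from 0 (shut) to 1 (fully open). In form: [{"tx": .., "ty": .., "tz": .., "rx": .., "ry": .., "rz": .., "jaw": ..}, ...]. A call has 1 to 12 rows; each row is the pose to reach, as a shift and turn from the pose commanded when the call began, along the tool's axes at that moment; what a row does not reach only later rows make up. A row lasts 1/8 s, in which the tool goes at most 62.5 mm and 10.7 degrees, less where a joint would pass 70% of its speed; a pose out of reach is approached as far as the arm can. A call with a gripper value outside its range is refused whole. The fingers move at their own pace and stop on an object; "grip_force" is the grip in N (left out, the last holds). Time passes only in rows, so rows that repeat a pose let the fingers close. It gives the time, the measured TCP pose, the force and the opening at its end, in the units of the state.
- ctrl.get_state(): the state, without advancing time (a new reading comes with each control period).
- get_image(name): name is "scene" or "top"; returns the picture (480x640x3 uint8, red, green, blue); there is no depth.
- camera_info(name): a dict with "intrinsics" (3x3 intrinsics, pixels), "k1" (the pictures are not rectified: a ray, as slopes to the right and down, at radius r is drawn at 1 + k1 r^2 times it, then the intrinsics apply), "R" (3x3) and "t" (3): a world point X has camera coordinates R X + t. Camera axes: x right, y down, z forward; pixel columns grow to the right and rows downward; lengths in m; the calibration is good to about 2 mm. A picture is of the moment at which its call begins. camera_info takes no time and is no camera call.
- ctrl.close_job(): hands the job in, once; it reports no verdict.
The state is a dict: "time": time; "joint_positions": joint angles; "qd": joint speeds; "joint_torque": joint torques, N m; "position": TCP position; "tool_rot": TCP orientation; "ft_force": force on the tool from outside, world axes, zero at the start; "torque": the same for the moment, N m; "grip_width": opening from 0.0 (shut) to 1.0 (fully open).
Only numpy, scipy, OpenCV 4.12 (cv2) and the standard library are available. Lean on these libraries where they do the work, as an engineer would, in place of code of your own. Each camera call takes 0.05 s, during which the arm holds its last target.

## Working session

There is one attempt and no reset: what is moved stays moved. The work goes in short steps, Python scripts to look and compute and a tool call to move; the robot and the scene stay as the last step left them, time stands still between calls to the robot, and variables do not carry over. Pictures are saved under pics/ and viewed, and the job is handed in when it is done.

Besides the shell and the picture viewer there is one more tool, called after "Emit:" as name(argument=value, ...) on one line, values as JSON. carry_out: Moves the arm, as the interface text tells. Its arguments: {"type":"object","properties":{"commands":{"type":"array"},"grip_force":{"type":"number"}},"required":["commands"]}

```bash
mkdir -p pics
python3 - <<'E'
from bench import ctrl,get_image,camera_info
import cv2
for n in("scene","top"):
    cv2.imwrite(f"pics/{n}0.png",get_image(n)[:,:,::-1]); print(n,camera_info(n))
s=ctrl.get_state(); print(s)
E
```

```text
scene {'intrinsics': array([[613.51820021,   0.        , 322.26420695],
       [  0.        , 613.51820021, 238.95629733],
       [  0.        ,   0.        ,   1.        ]]), 'k1': -0.12159780416910174, 'R': array([[ 0.82699989,  0.56203609,  0.0136604 ],
       [ 0.46646979, -0.6724123 , -0.57468916],
       [-0.31381063,  0.48164004, -0.81825776]]), 't': array([-0.44780018, -0.15577302,  2.00746808])}
top {'intrinsics': array([[439.89600651,   0.        , 312.58342454],
       [  0.        , 439.89600651, 240.81255716],
       [  0.        ,   0.        ,   1.        ]]), 'k1': -0.09121537061231366, 'R': array([[ 0.01231768, -0.99977657,  0.01717803],
       [-0.98120767, -0.01539366, -0.19233967],
       [ 0.19256113, -0.01448604, -0.98117805]]), 't': array([0.03377732, 0.50388187, 1.04598488])}
{'time': 0.1, 'joint_positions': array([ 1.1991169 ,  0.32173697, -0.07008545,  1.45152758,  0.02260537,
        1.37079781, -0.05691034]), 'qd': array([ 0.00090441, -0.00277947,  0.00177425, -0.00172727, -0.00033544,
        0.00012779,  0.00048491]), 'joint_torque': array([ 2.35520401e-04, -4.92573380e+01, -4.05558860e-01, -3.13397849e+01,
       -6.41077501e-02,  3.95067735e-02,  5.58454326e-05]), 'position': array([ 0.24432827, -0.60174318,  0.18449143]), 'tool_rot': array([-3.08172410e+00, -6.01946455e-01,  6.55286192e-04]), 'ft_force': array([-0.85554051,  0.1810004 ,  0.25013339]), 'torque': array([-0.03699823,  0.00135329, -0.01063596]), 'grip_width': 1.0023247139321427}
```

View pics/scene0.png

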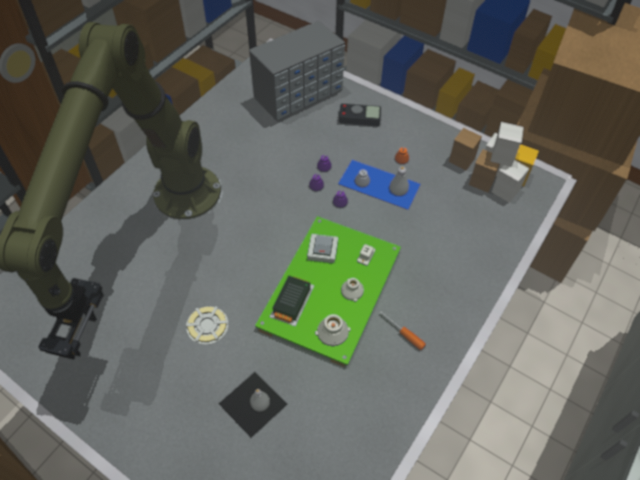

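View pics/top0.png

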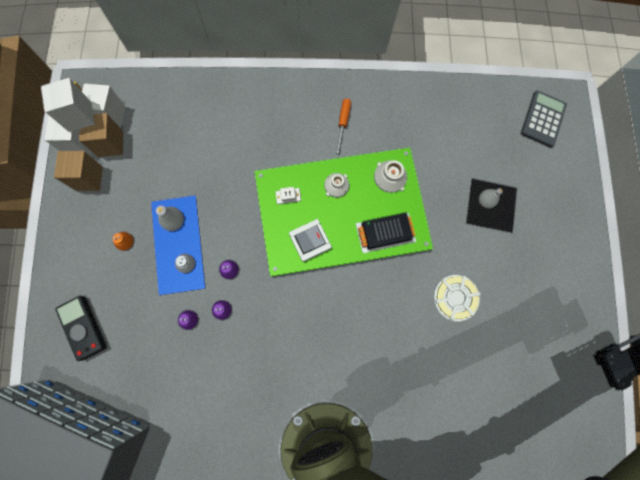

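Run:
```python
import cv2,numpy as np
a=cv2.imread("pics/top0.png");b=cv2.imread("pics/scene0.png")
def c(im,x,y,w,h,s):return cv2.resize(im[y:y+h,x:x+w],None,fx=s,fy=s,interpolation=cv2.INTER_CUBIC)
cv2.imwrite("pics/lamps.png",np.vstack([np.hstack([c(a,140,190,80,55,5),c(a,460,170,80,55,5)]),np.hstack([c(b,340,155,80,55,5),c(b,220,370,80,55,5)]),]))
cv2.imwrite("pics/boardtop.png",c(a,250,140,190,140,4))
cv2.imwrite("pics/boardscene.png",c(b,250,215,155,150,4))
cv2.imwrite("pics/sw.png",np.hstack([c(a,285,215,50,50,8),c(b,300,225,50,50,8)]))
```

```text
(no output)
```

View pics/lamps.png

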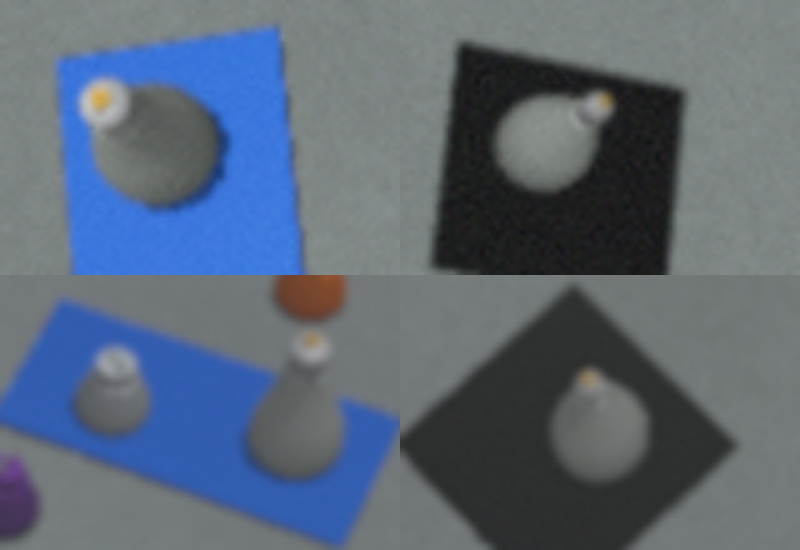

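View pics/boardtop.png

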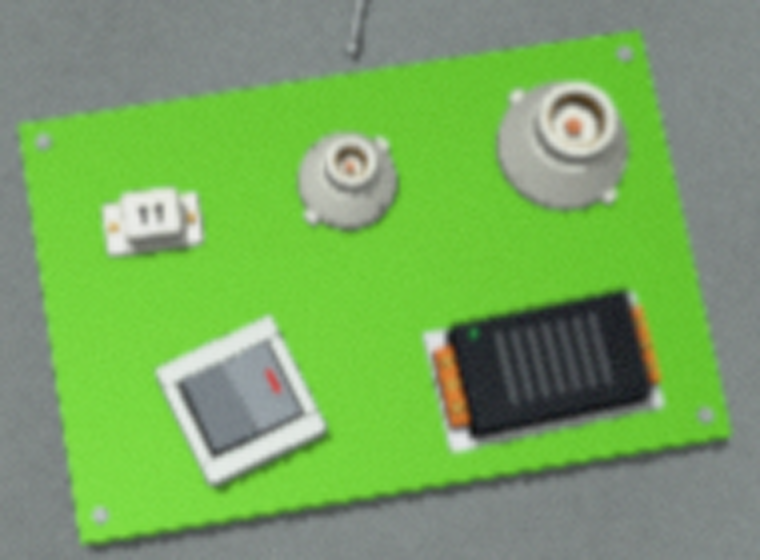

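View pics/boardscene.png

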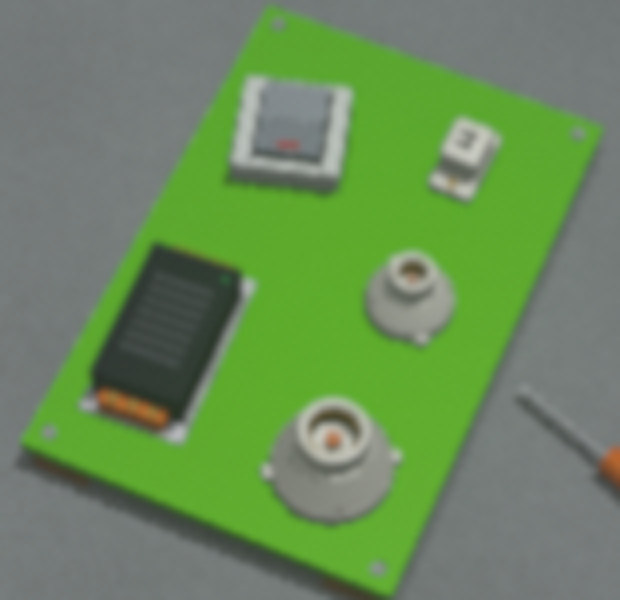

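View pics/sw.png

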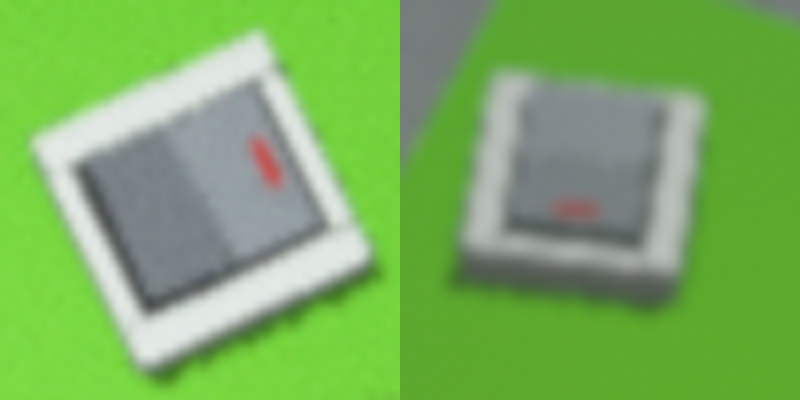

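```bash
cat > h.py <<'E'
import numpy as np,cv2
from bench import camera_info
I={n:camera_info(n) for n in("scene","top")}
def ray(n,u,v):
    c=I[n];K=c["intrinsics"];d=np.array([c["k1"],0,0,0,0.])
    p=cv2.undistortPoints(np.array([[[u,v]]],float),K,d)[0,0]
    r=c["R"].T@np.array([p[0],p[1],1]);return -c["R"].T@c["t"],r/np.linalg.norm(r)
def tri(a,b):
    o1,d1=ray("top",*a);o2,d2=ray("scene",*b)
    s=np.linalg.lstsq(np.stack([d1,-d2],1),o2-o1,rcond=None)[0]
    p,q=o1+s[0]*d1,o2+s[1]*d2
    return (p+q)/2,np.linalg.norm(p-q)
def atz(n,a,z):
    o,d=ray(n,*a);return o+d*(z-o[2])/d[2]
def proj(n,X):
    c=I[n];return cv2.projectPoints(np.array([X],float).reshape(-1,1,3),cv2.Rodrigues(c["R"])[0],c["t"],c["intrinsics"],np.array([c["k1"],0,0,0,0.]))[0].reshape(-1,2)
E
python3 - <<'E'
from h import *
np.set_printoptions(precision=4,suppress=True)
def T(x,y,s=4,o=(250,140)):return ((x+.5)/s-.5+o[0],(y+.5)/s-.5+o[1])
def S(x,y,s=4,o=(250,215)):return ((x+.5)/s-.5+o[0],(y+.5)/s-.5+o[1])
t8=lambda x,y:T(x,y,8,(285,215)); s8=lambda x,y:S(x,y,8,(300,225))
for n,a,b,z in [("e14",T(350,162),S(412,270),.076),("e27",T(577,118),S(333,430),.088),("gu10",T(153,208),S(466,137),.062),
 ("pivot",t8(201,200),s8(584,160),.06),("red",t8(266,162),s8(577,210),.06),
 ("c_far",t8(258,32),s8(495-300+300,75),.054)]:
    if n!="c_far": print(n,*tri(a,b),atz("top",a,z),atz("scene",b,z))
# rocker edge mids
for n,a in [("raised end mid",t8(117,236)),("low end mid",t8(293,155))]: print(n,atz("top",a,.062))
for n,a in [("board bl",T(85,545)),("br",T(728,438)),("tr",T(640,32)),("tl",T(20,125))]: print(n,atz("top",a,.03))
# lamp widths
E
```

```text
e14 [ 0.6561 -0.0183  0.0699] 0.001093228695752648 [ 0.6535 -0.0182  0.076 ] [ 0.6581 -0.0211  0.076 ]
e27 [ 0.6837 -0.1606  0.0821] 0.0002708601923189206 [ 0.6814 -0.1595  0.088 ] [ 0.6853 -0.1632  0.088 ]
gu10 [0.6256 0.1048 0.063 ] 0.00040776488734244016 [0.6257 0.1047 0.062 ] [0.6254 0.1056 0.062 ]
pivot [0.57   0.0931 0.0369] 0.15035847349498369 [0.5042 0.0482 0.06  ] [0.6324 0.1309 0.06  ]
red [0.5811 0.072  0.0389] 0.14787255512646053 [0.5164 0.0283 0.06  ] [0.642  0.1103 0.06  ]
raised end mid [0.4921 0.0738 0.062 ]
low end mid [0.5183 0.02   0.062 ]
board bl [0.4164 0.1434 0.03  ]
br [ 0.4902 -0.2635  0.03  ]
tr [ 0.7652 -0.216   0.03  ]
tl [0.6912 0.1945 0.03  ]
```

Run:
```python
from h import *
np.set_printoptions(precision=4,suppress=True)
def T(x,y,s=8,o=(285,215)):return ((x+.5)/s-.5+o[0],(y+.5)/s-.5+o[1])
t8=T; s8=lambda x,y:T(x,y,8,(300,225))
for n,a,b in [("pivot",t8(201,200),s8(184,158)),("red",t8(266,162),s8(177,210)),
 ("raised corner near",t8(150,308),s8(125,90)),("raised corner far",t8(85,165),s8(268,100)),("low far",t8(262,85),s8(243,240)),("low near",t8(325,225),s8(108,228)),
 ("F1",t8(35,140),s8(307,97)),("F2",t8(145,370),s8(95,75)),("F3",t8(370,250),s8(65,242)),("F4",t8(258,32),s8(282,275))]:
    print(n,*tri(a,b))
X=[]
# hypothesis overlay
for c,th in [((.5048,.0480),np.arctan2(.0538,-.0262))]:
  y=np.array([np.cos(th),np.sin(th),0]);x=np.array([y[1],-y[0],0]);P=np.array([*c,.06]);print("y dir",y)
  e14=np.array([.6555,-.0185,.076])
  for n in("top","scene"):
    im=cv2.imread(f"pics/{n}0.png")
    k=8; ox,oy=(285,215) if n=="top" else (300,225)
    cr=cv2.resize(im[oy:oy+50,ox:ox+50],None,fx=k,fy=k,interpolation=cv2.INTER_CUBIC)
    D=lambda Q:[tuple(int(round(w)) for w in ((p-np.array([ox,oy])+.5)*k-.5)) for p in proj(n,Q)]
    fr=D([P+s*.04*x+t*.04*y-[0,0,.006] for s,t in((1,1),(1,-1),(-1,-1),(-1,1))])
    cv2.polylines(cr,[np.array(fr)],True,(255,0,0),1)
    # faces: on state: raised end rises 5mm per 18
    rk=D([P+s*.025*x+t*.03*y+[0,0,(5/18*.03 if t>0 else 0)] for s,t in((1,1),(1,-1),(-1,-1),(-1,1))])
    cv2.polylines(cr,[np.array(rk)],True,(0,255,255),1)
    for q in D([P,P+.018*y+[0,0,.005]]): cv2.circle(cr,q,4,(0,0,255),1)
    ox,oy=(315,160) if n=="top" else (330,265)
    c2=cv2.resize(im[oy:oy+50,ox:ox+50],None,fx=k,fy=k,interpolation=cv2.INTER_CUBIC)
    cv2.polylines(c2,[np.array(D([e14+.016*np.array([np.cos(a),np.sin(a),0]) for a in np.linspace(0,6.28,40)]))],True,(255,0,0),1)
    X.append(np.hstack([cr,c2]))
cv2.imwrite("pics/ov.png",cv2.resize(np.vstack(X),(600,600)))
```

```text
pivot [0.5064 0.0492 0.0541] 0.0030489844896950872
red [0.5181 0.0287 0.0547] 0.0015515050795358064
raised corner near [0.4714 0.0635 0.0537] 0.00043188578858735906
raised corner far [0.5175 0.0863 0.0567] 0.00605634727615801
low far [0.5441 0.0312 0.0532] 0.00457279425917245
low near [0.4996 0.0101 0.0497] 0.0020211532876168226
F1 [0.5263 0.1016 0.0482] 0.004238606404077696
F2 [0.4543 0.0658 0.0466] 0.0034331827573448005
F3 [ 0.4912 -0.0043  0.0511] 0.0006257240893443751
F4 [0.5624 0.0317 0.0452] 0.0026488568642412886
y dir [-0.4378  0.8991  0.    ]
```

View pics/ov.png

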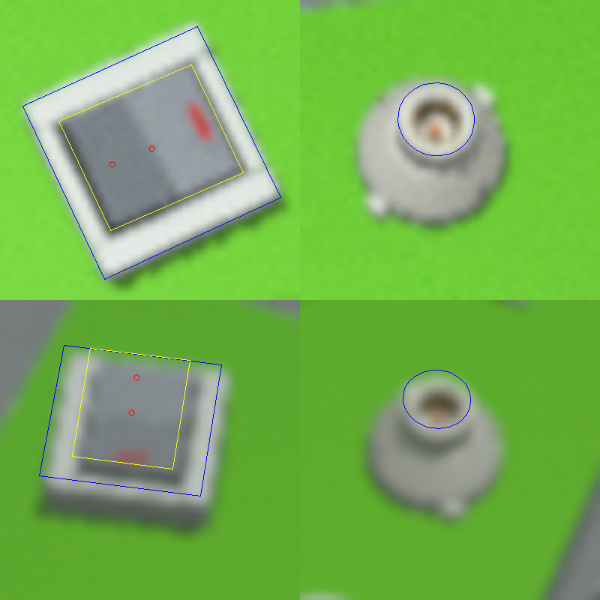

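Run:
```python
import cv2,numpy as np
a=cv2.imread("pics/top0.png");b=cv2.imread("pics/scene0.png")
from h import *
np.set_printoptions(precision=4,suppress=True)
def quad(im,mask,nm):
    cs,_=cv2.findContours(mask,cv2.RETR_EXTERNAL,cv2.CHAIN_APPROX_NONE);c=max(cs,key=cv2.contourArea)
    h=cv2.convexHull(c)
    q=cv2.approxPolyN(h,4,ensure_convex=True) if hasattr(cv2,'approxPolyN') else None
    return q.reshape(-1,2).astype(float)
G={};B={}
for n,im in(("top",a),("scene",b)):
    hs=cv2.cvtColor(im,cv2.COLOR_BGR2HSV)
    G[n]=quad(im,cv2.inRange(hs,(45,150,80),(75,255,255)),n)
    B[n]=quad(im,cv2.inRange(hs,(105,130,60),(125,255,255)),n)
for nm,D,z in(("green",G,.03),("blue",B,.004)):
    for p in D["top"]:
        w=atz("top",p,z); best=min(D["scene"],key=lambda s:np.linalg.norm(atz("scene",s,z)-w))
        print(nm,p,best,*tri(p,best),w,atz("scene",best,z))
```

```text
green [432. 249.] [255. 326.] [ 0.4936 -0.267   0.0183] 0.0026039511525031487 [ 0.4905 -0.2644  0.03  ] [ 0.499  -0.2704  0.03  ]
green [270. 276.] [317. 217.] [0.4188 0.1478 0.0158] 0.003201329244549479 [0.416  0.1456 0.03  ] [0.4258 0.1401 0.03  ]
green [254. 171.] [400. 247.] [0.6944 0.1973 0.0193] 0.0007408105061443567 [0.6908 0.1962 0.03  ] [0.6968 0.1899 0.03  ]
green [409. 147.] [347. 364.] [ 0.7699 -0.2169  0.0219] 0.0014353716785107395 [ 0.767  -0.2144  0.03  ] [ 0.771  -0.2206  0.03  ]
blue [205. 288.] [467.  49.] [0.5202 0.2611 0.6337] 0.4112814920862314 [0.3855 0.3124 0.004 ] [0.4295 1.2152 0.004 ]
blue [158. 295.] [467.  49.] [0.5049 0.3425 0.5657] 0.3949560200700265 [0.3653 0.4323 0.004 ] [0.4295 1.2152 0.004 ]
blue [151. 201.] [501.  63.] [0.6252 0.4004 0.4933] 0.34393562598436556 [0.6132 0.4709 0.004 ] [0.5809 1.2173 0.004 ]
blue [195. 195.] [501.  63.] [0.6308 0.3115 0.5608] 0.36924146995605395 [0.6311 0.3537 0.004 ] [0.5809 1.2173 0.004 ]
```

Lamp candidates:
- Black mat, top (489,198), scene (259,400): 20 px wide against 25 px for the large lamp, with a small narrow cap. This is the customer's lamp, lamp_e14.
- Blue mat, top (170,217): large lamp with a wide cap, lamp_e27.
- Blue mat, top (185,263): pins, lamp_gu10.

Holder candidates in top:
- GU10 (288,192).
- E14 (337,180). This one is chosen.
- E27 (393,169).

The raised half of the switch is the half without the red bar, which is the left one in top.

The two cameras disagree by about 5 mm. I will check this against the fingertips once they hover over the switch.

Emit:
carry_out(commands=[{"tx": 0.286, "ty": -0.156, "tz": 0, "rz": -0.8, "jaw": 0}, {"tx": 0.286, "ty": -0.156, "tz": 0, "rz": -0.8, "jaw": 0}, {"tx": 0.286, "ty": -0.156, "tz": 0, "rz": -0.8, "jaw": 0}, {"tx": 0.286, "ty": -0.156, "tz": 0, "rz": -0.8, "jaw": 0}, {"tx": 0.286, "ty": -0.156, "tz": 0, "rz": -0.8, "jaw": 0}, {"tx": 0.286, "ty": -0.156, "tz": 0, "rz": -0.8, "jaw": 0}, {"tx": 0.286, "ty": -0.156, "tz": 0, "rz": -0.8, "jaw": 0}])

```text
invalid input
```

Emit:
carry_out(commands=[{"tx": 0.286, "ty": -0.156, "tz": 0.0, "rx": 0.0, "ry": 0.0, "rz": -0.8, "jaw": 0.0}, {"tx": 0.286, "ty": -0.156, "tz": 0.0, "rx": 0.0, "ry": 0.0, "rz": -0.8, "jaw": 0.0}, {"tx": 0.286, "ty": -0.156, "tz": 0.0, "rx": 0.0, "ry": 0.0, "rz": -0.8, "jaw": 0.0}, {"tx": 0.286, "ty": -0.156, "tz": 0.0, "rx": 0.0, "ry": 0.0, "rz": -0.8, "jaw": 0.0}, {"tx": 0.286, "ty": -0.156, "tz": 0.0, "rx": 0.0, "ry": 0.0, "rz": -0.8, "jaw": 0.0}, {"tx": 0.286, "ty": -0.156, "tz": 0.0, "rx": 0.0, "ry": 0.0, "rz": -0.8, "jaw": 0.0}, {"tx": 0.286, "ty": -0.156, "tz": 0.0, "rx": 0.0, "ry": 0.0, "rz": -0.8, "jaw": 0.0}])

```text
time: 0.98
position: [0.4511, -0.3494, 0.1852]
tool_rot: [-2.603, -1.758, 0.001]
ft_force: [-0.4, 0.4, -0.7]
grip_width: 0.289
```

Emit:
carry_out(commands=[{"tx": 0.4, "ty": -0.109, "tz": 0.03, "rx": 0.0, "ry": 0.0, "rz": -0.836, "jaw": 0.0}, {"tx": 0.4, "ty": -0.109, "tz": 0.03, "rx": 0.0, "ry": 0.0, "rz": -0.836, "jaw": 0.0}, {"tx": 0.4, "ty": -0.109, "tz": 0.03, "rx": 0.0, "ry": 0.0, "rz": -0.836, "jaw": 0.0}, {"tx": 0.4, "ty": -0.109, "tz": 0.03, "rx": 0.0, "ry": 0.0, "rz": -0.836, "jaw": 0.0}, {"tx": 0.4, "ty": -0.109, "tz": 0.03, "rx": 0.0, "ry": 0.0, "rz": -0.836, "jaw": 0.0}, {"tx": 0.4, "ty": -0.109, "tz": 0.03, "rx": 0.0, "ry": 0.0, "rz": -0.836, "jaw": 0.0}, {"tx": 0.4, "ty": -0.109, "tz": 0.03, "rx": 0.0, "ry": 0.0, "rz": -0.836, "jaw": 0.0}, {"tx": 0.4, "ty": -0.109, "tz": 0.07, "rx": 0.0, "ry": 0.0, "rz": -0.836, "jaw": 0.0}, {"tx": 0.4, "ty": -0.109, "tz": 0.09, "rx": 0.0, "ry": 0.0, "rz": -0.836, "jaw": 0.0}, {"tx": 0.4, "ty": -0.109, "tz": 0.09, "rx": 0.0, "ry": 0.0, "rz": -0.836, "jaw": 0.0}])

```text
time: 2.22
position: [0.4988, 0.0589, 0.0938]
tool_rot: [-1.672, -2.656, 0.004]
ft_force: [-0.5, -0.6, -0.1]
grip_width: 0.006
```

Run:
```python
from h import *
from bench import ctrl,get_image
s=ctrl.get_state();print(s["position"],s["tool_rot"],s["ft_force"],s["grip_width"])
o=[]
for n in("top","scene"):
    im=get_image(n)[:,:,::-1].copy();cv2.imwrite(f"pics/{n}1.png",im)
    q=proj(n,[s["position"]])[0];print(n,q)
    x,y=(int(q[0])-25,int(q[1])-25);c=cv2.resize(im[y:y+50,x:x+50],None,fx=8,fy=8,interpolation=cv2.INTER_CUBIC)
    cv2.circle(c,tuple(int(v) for v in (q-[x,y]+.5)*8),4,(0,0,255),1);o.append(c);print(x,y)
cv2.imwrite("pics/tip1.png",np.hstack(o))
```

```text
[0.4988477  0.0589445  0.09377207] [-1.67167699 -2.65630808  0.00382376] [-0.5313419  -0.62257306 -0.10200041] 0.005742554025820278
top [305.28884377 238.91128814]
280 213
scene [321.97719327 233.30631977]
296 208
```

View pics/tip1.png

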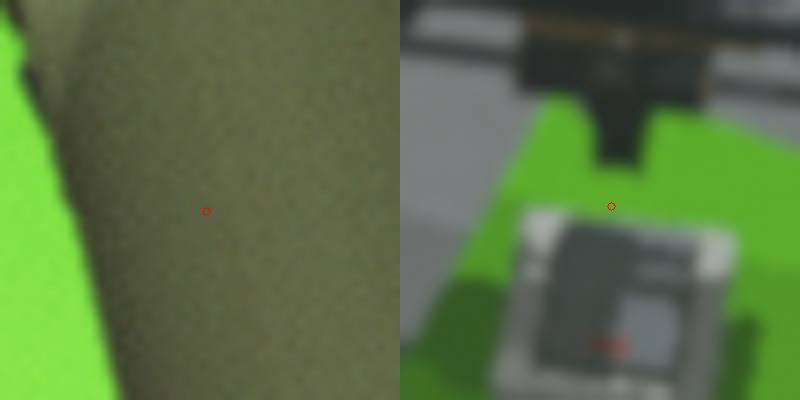

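View pics/scene1.png

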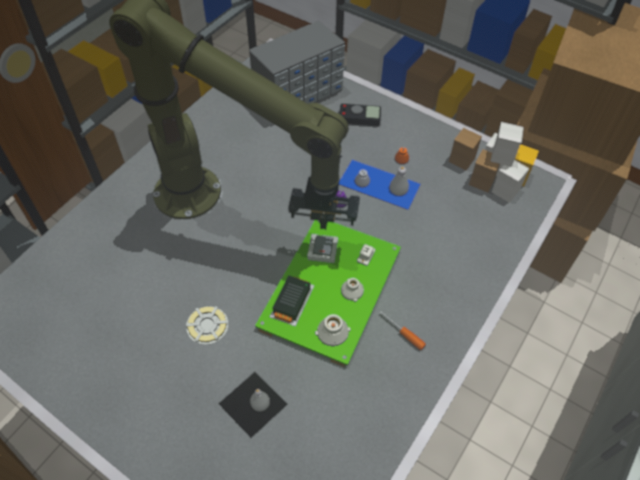

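Run:
```python
from h import *
from bench import ctrl,get_image
n="scene"
im=get_image(n)[:,:,::-1].copy();cv2.imwrite(f"pics/{n}2.png",im)
s=ctrl.get_state();print(s["position"],s["time"],s["qd"].round(3),s["ft_force"])
R=cv2.Rodrigues(s["tool_rot"])[0]
p=s["position"]
x,y=285,185
c=cv2.resize(im[y:y+75,x:x+75],None,fx=8,fy=8,interpolation=cv2.INTER_CUBIC)
def D(Q,col):
    for q in proj(n,Q): cv2.circle(c,tuple(int(v) for v in (q-[x,y]+.5)*8-.5),3,col,-1)
D([p],(0,0,255))
D([p-R[:,2]*.07],(255,0,255))
D([p+a*R[:,0]*.0375+b*R[:,1]*.095-R[:,2]*.07 for a in(1,-1) for b in(1,-1)],(255,0,0))
D([p+a*R[:,0]*.0095+b*R[:,1]*.015 for a in(1,-1) for b in(1,-1)],(0,255,255))
cv2.imwrite("pics/tip2.png",c)
```

```text
[0.50105796 0.0603639  0.09640657] 2.375 [-0.003 -0.009 -0.009 -0.006  0.001 -0.002 -0.002] [ 0.16501402 -0.98130687  0.42794203]
```

View pics/tip2.png

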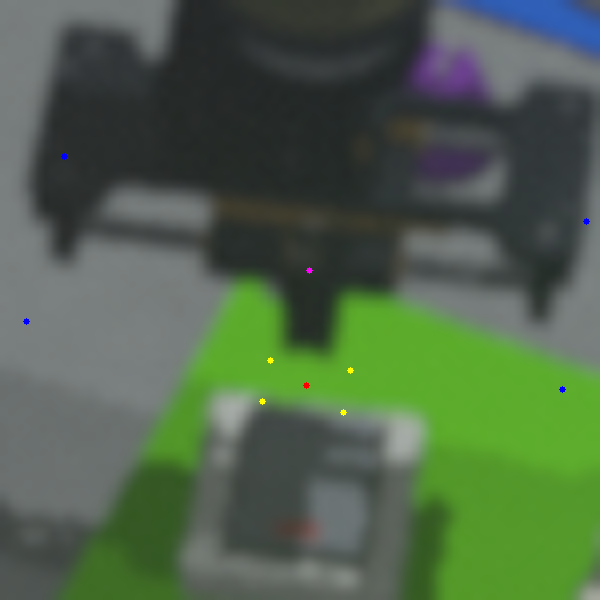

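Run:
```python
from h import *
p=np.array([.24433,-.60174,.18449]);R=cv2.Rodrigues(np.array([-3.08172410e+00,-6.01946455e-01,6.55e-04]))[0]
o=[]
for n,(x,y) in(("top",(560,310)),("scene",(30,260))):
    im=cv2.imread(f"pics/{n}0.png")
    w=80 if n=="top" else 100; h=w
    c=cv2.resize(im[y:y+h,x:x+w],(400,400) if 0 else None,fx=400/w,fy=400/w,interpolation=cv2.INTER_CUBIC)
    c=cv2.convertScaleAbs(c,alpha=2)
    def D(Q,col):
        for q in proj(n,Q): cv2.circle(c,tuple(int(v) for v in (q-[x,y]+.5)*400/w-.5),3,col,-1)
    D([p],(0,0,255));D([p-R[:,2]*.07],(255,0,255))
    D([p+a*R[:,0]*.0375+b*R[:,1]*.095-R[:,2]*.07 for a in(1,-1) for b in(1,-1)],(255,0,0))
    D([p+a*R[:,0]*.0095+b*R[:,1] for a in(1,-1) for b in(.0435,-.0435,.0585,-.0585)],(0,255,255))
    o.append(c)
cv2.imwrite("pics/tip0.png",np.hstack(o))
```

```text
(no output)
```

View pics/tip0.png

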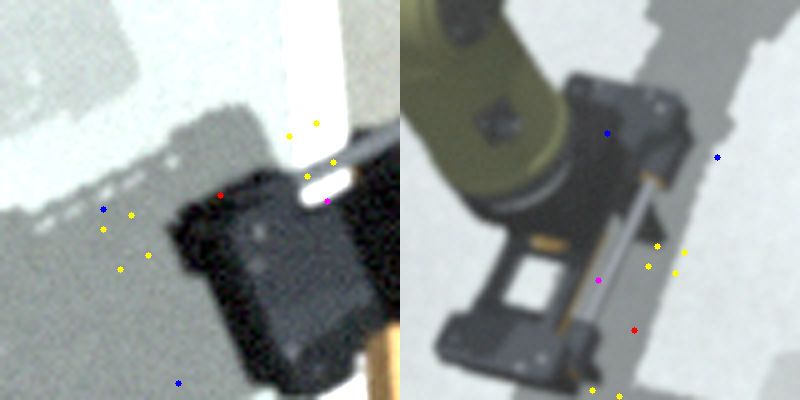

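Emit:
carry_out(commands=[{"tx": 0.0, "ty": 0.0, "tz": 0.012, "rx": 0.0, "ry": 0.0, "rz": 0.0, "jaw": 0.0}, {"tx": 0.0, "ty": 0.0, "tz": 0.022, "rx": 0.0, "ry": 0.0, "rz": 0.0, "jaw": 0.0}, {"tx": 0.0, "ty": 0.0, "tz": 0.022, "rx": 0.0, "ry": 0.0, "rz": 0.0, "jaw": 0.0}])

```text
time: 2.75
position: [0.4991, 0.0614, 0.0724]
tool_rot: [-1.667, -2.661, 0.002]
ft_force: [0.2, -0.3, 0.3]
grip_width: 0.001
```

```bash
cat > look.py <<'E'
import sys
from h import *
from bench import ctrl,get_image
n="scene";k=sys.argv[1];x,y=int(sys.argv[2]),int(sys.argv[3])
im=get_image(n)[:,:,::-1].copy();cv2.imwrite(f"pics/{n}{k}.png",im)
s=ctrl.get_state();print(s["position"],s["time"],s["ft_force"],s["grip_width"],s["tool_rot"])
p=s["position"]
c=cv2.resize(im[y:y+75,x:x+75],None,fx=8,fy=8,interpolation=cv2.INTER_CUBIC)
for q in proj(n,[p]): cv2.circle(c,tuple(int(v) for v in (q-[x,y]+.5)*8-.5),3,(0,0,255),-1)
cv2.imwrite(f"pics/tip{k}.png",c)
E
python3 look.py 3 285 190
```

```text
[0.49955714 0.06160841 0.07288089] 2.8 [-0.73379611  0.23203443 -0.04497521] 0.008972075848818484 [-1.66760158e+00 -2.66123626e+00  8.45623991e-04]
```

View pics/tip3.png

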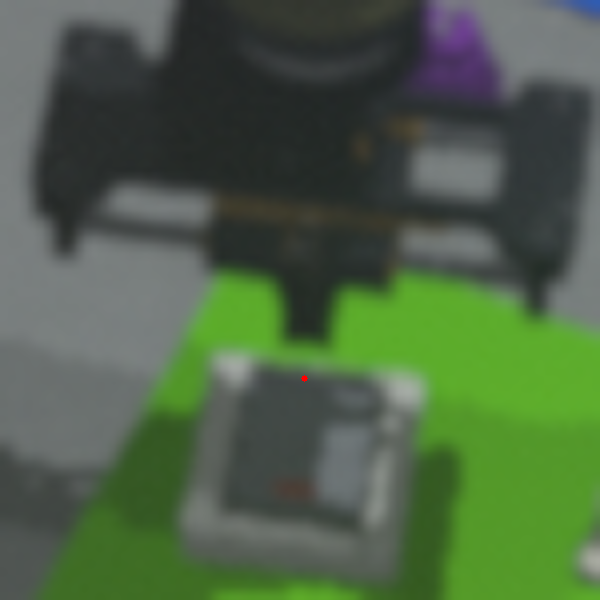

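Emit:
carry_out(commands=[{"tx": 0.0, "ty": 0.0, "tz": 0.003, "rx": 0.0, "ry": 0.0, "rz": 0.0, "jaw": 0.0}, {"tx": 0.0, "ty": 0.0, "tz": 0.006, "rx": 0.0, "ry": 0.0, "rz": 0.0, "jaw": 0.0}, {"tx": 0.0, "ty": 0.0, "tz": 0.006, "rx": 0.0, "ry": 0.0, "rz": 0.0, "jaw": 0.0}])

```text
time: 3.18
position: [0.4999, 0.0616, 0.0672]
tool_rot: [-1.668, -2.662, 0.0]
ft_force: [1.0, -0.3, 0.0]
grip_width: 0.007
```

```bash
python3 look.py 4 285 190
```

```text
[0.50002139 0.06155655 0.06737642] 3.225 [-0.40527474  0.62861224  0.5059888 ] 0.0065065234811411245 [-1.66840816e+00 -2.66195122e+00  1.73193933e-04]
```

View pics/tip4.png

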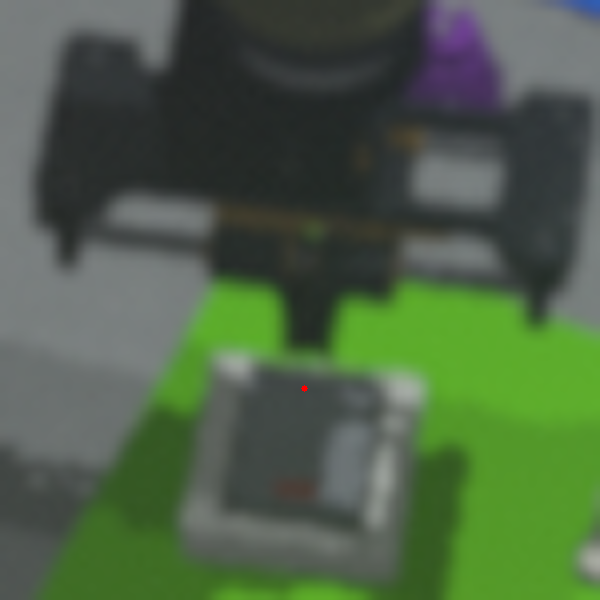

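Emit:
carry_out(commands=[{"tx": 0.0, "ty": 0.0, "tz": 0.002, "rx": 0.0, "ry": 0.0, "rz": 0.0, "jaw": 0.0}, {"tx": 0.0, "ty": 0.0, "tz": 0.004, "rx": 0.0, "ry": 0.0, "rz": 0.0, "jaw": 0.0}, {"tx": 0.0, "ty": 0.0, "tz": 0.004, "rx": 0.0, "ry": 0.0, "rz": 0.0, "jaw": 0.0}])

```text
time: 3.6
position: [0.4999, 0.0615, 0.0632]
tool_rot: [-1.668, -2.662, 0.0]
ft_force: [-0.1, 0.1, 0.5]
grip_width: 0.004
```

```bash
python3 look.py 5 285 190
```

```text
[0.49995203 0.06154132 0.06332797] 3.65 [ 0.55721957  0.09773536 -0.10291356] 0.006457158583309266 [-1.66842136e+00 -2.66177569e+00  2.79610570e-04]
```

View pics/tip5.png

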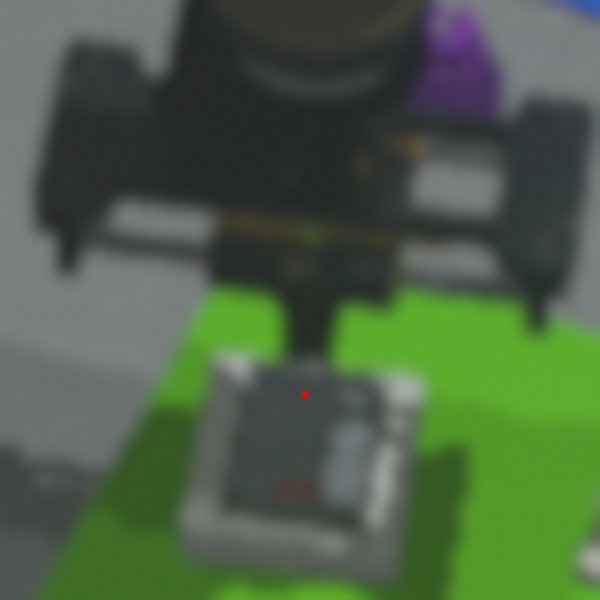

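Run:
```python
from h import *
o=[]
for n,(x,y) in(("top",(270,380)),("scene",(140,140))):
    im=cv2.imread(f"pics/{n}0.png");w=100
    print(n,proj(n,[[0,0,0],[0,0,.3]]))
    c=cv2.resize(im[y:y+w,x:x+w],(400,400),interpolation=cv2.INTER_CUBIC)
    for r in(.1,.11,.12):
      Q=proj(n,[[r*np.cos(a),r*np.sin(a),0] for a in np.linspace(0,6.28,40)]+[[0,0,0]])
      for q in Q: cv2.circle(c,tuple(int(v) for v in (q-[x,y]+.5)*4-.5),1,(0,0,255),-1)
    o.append(c)
cv2.imwrite("pics/base.png",np.hstack([np.pad(i,((0,400-i.shape[0]),(0,0),(0,0))) for i in o]))
```

```text
top [[326.48665762 448.21764733]
 [334.62990171 493.48436383]]
scene [[186.33670917 191.67217931]
 [169.61190819 126.04856005]]
```

View pics/base.png

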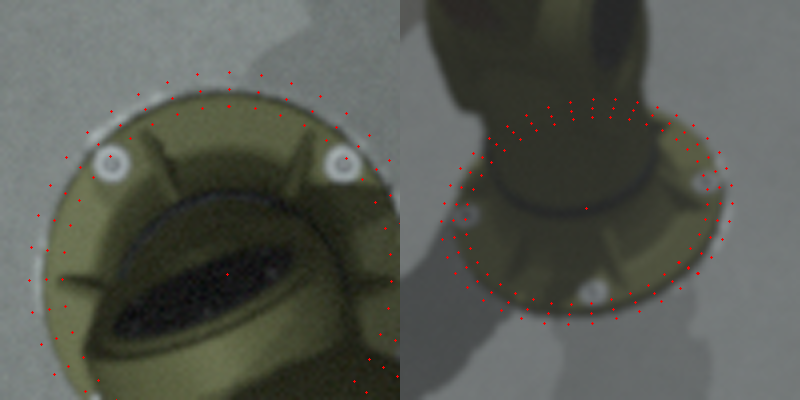

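Emit:
carry_out(commands=[{"tx": 0.0, "ty": 0.0, "tz": 0.003, "rx": 0.0, "ry": 0.0, "rz": 0.0, "jaw": 0.0}, {"tx": 0.0, "ty": 0.0, "tz": 0.005, "rx": 0.0, "ry": 0.0, "rz": 0.0, "jaw": 0.0}, {"tx": 0.0, "ty": 0.0, "tz": 0.005, "rx": 0.0, "ry": 0.0, "rz": 0.0, "jaw": 0.0}])

```text
time: 4.03
position: [0.4998, 0.0615, 0.0582]
tool_rot: [-1.668, -2.662, 0.0]
ft_force: [0.3, -0.1, 0.1]
grip_width: 0.004
```

```bash
python3 look.py 6 285 190
```

```text
[0.49996005 0.06154061 0.05830408] 4.075 [ 0.50941792 -0.24804869 -0.27986765] 0.006819516334850239 [-1.66836862e+00 -2.66178386e+00  2.49559709e-04]
```

View pics/tip6.png

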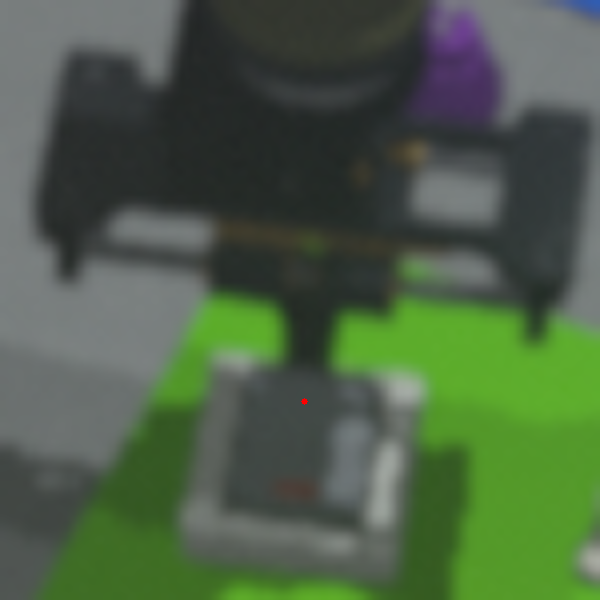

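Emit:
carry_out(commands=[{"tx": 0.0, "ty": 0.0, "tz": 0.003, "rx": 0.0, "ry": 0.0, "rz": 0.0, "jaw": 0.0}, {"tx": 0.0, "ty": 0.0, "tz": 0.006, "rx": 0.0, "ry": 0.0, "rz": 0.0, "jaw": 0.0}, {"tx": 0.0, "ty": 0.0, "tz": 0.006, "rx": 0.0, "ry": 0.0, "rz": 0.0, "jaw": 0.0}])

```text
time: 4.45
position: [0.4997, 0.0615, 0.0521]
tool_rot: [-1.668, -2.661, 0.001]
ft_force: [-0.5, -0.2, 0.5]
grip_width: 0.008
```

```bash
python3 look.py 7 285 190
```

```text
[0.49988595 0.0615638  0.05224103] 4.5 [-0.3753206  -0.19953019  0.17069449] 0.004253440053163739 [-1.66821356e+00 -2.66171483e+00  3.57472451e-04]
```

View pics/tip7.png

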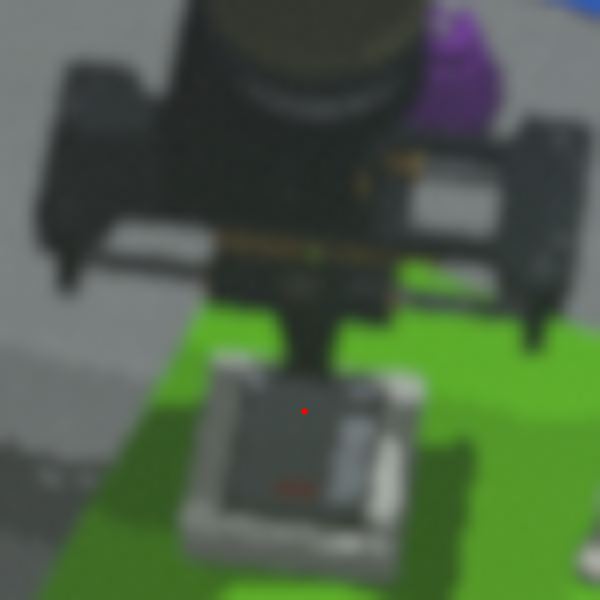

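Emit:
carry_out(commands=[{"tx": 0.0, "ty": 0.0, "tz": 0.003, "rx": 0.0, "ry": 0.0, "rz": 0.0, "jaw": 0.0}, {"tx": 0.0, "ty": 0.0, "tz": 0.006, "rx": 0.0, "ry": 0.0, "rz": 0.0, "jaw": 0.0}, {"tx": 0.0, "ty": 0.0, "tz": 0.006, "rx": 0.0, "ry": 0.0, "rz": 0.0, "jaw": 0.0}])

```text
time: 4.88
position: [0.4998, 0.0615, 0.0461]
tool_rot: [-1.668, -2.662, 0.001]
ft_force: [-0.0, 0.7, -0.4]
grip_width: 0.004
```

```bash
python3 look.py 8 285 190
```

```text
[0.49992215 0.06155543 0.04626357] 4.925 [ 0.13038264  0.19218545 -0.53541277] 0.001336188356100058 [-1.66832125e+00 -2.66170234e+00  2.81642507e-04]
```

View pics/tip8.png

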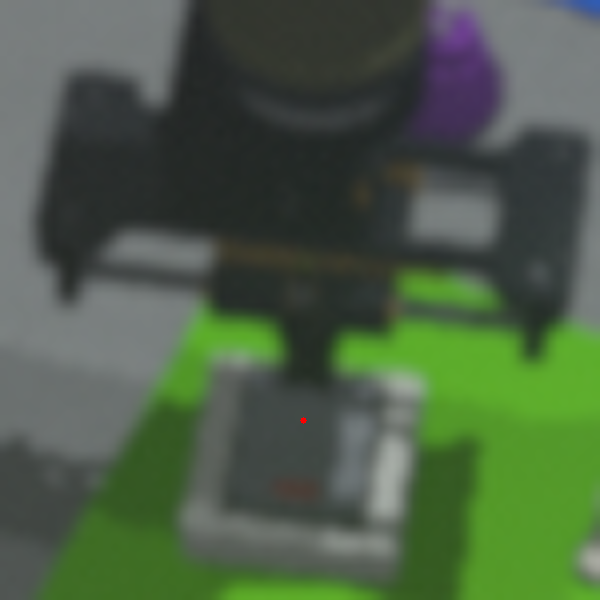

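Emit:
carry_out(commands=[{"tx": 0.0, "ty": 0.0, "tz": 0.002, "rx": 0.0, "ry": 0.0, "rz": 0.0, "jaw": 0.0}, {"tx": 0.0, "ty": 0.0, "tz": 0.004, "rx": 0.0, "ry": 0.0, "rz": 0.0, "jaw": 0.0}, {"tx": 0.0, "ty": 0.0, "tz": 0.004, "rx": 0.0, "ry": 0.0, "rz": 0.0, "jaw": 0.0}])

```text
time: 5.3
position: [0.4999, 0.0615, 0.0422]
tool_rot: [-1.668, -2.662, 0.0]
ft_force: [0.0, -0.5, -0.4]
grip_width: 0.007
```

Emit:
carry_out(commands=[{"tx": 0.0, "ty": 0.0, "tz": 0.002, "rx": 0.0, "ry": 0.0, "rz": 0.0, "jaw": 0.0}, {"tx": 0.0, "ty": 0.0, "tz": 0.003, "rx": 0.0, "ry": 0.0, "rz": 0.0, "jaw": 0.0}, {"tx": 0.0, "ty": 0.0, "tz": 0.003, "rx": 0.0, "ry": 0.0, "rz": 0.0, "jaw": 0.0}])

```text
time: 5.68
position: [0.5, 0.0615, 0.0393]
tool_rot: [-1.668, -2.662, 0.0]
ft_force: [-0.4, 1.2, 0.7]
grip_width: 0.008
```

```bash
python3 look.py 9 285 190
```

```text
[0.50002361 0.06153345 0.03940995] 5.725 [-0.19176047  0.42902803 -0.45850472] 0.0021158815338381347 [ 1.66853629e+00  2.66187324e+00 -1.44996400e-04]
```

View pics/tip9.png

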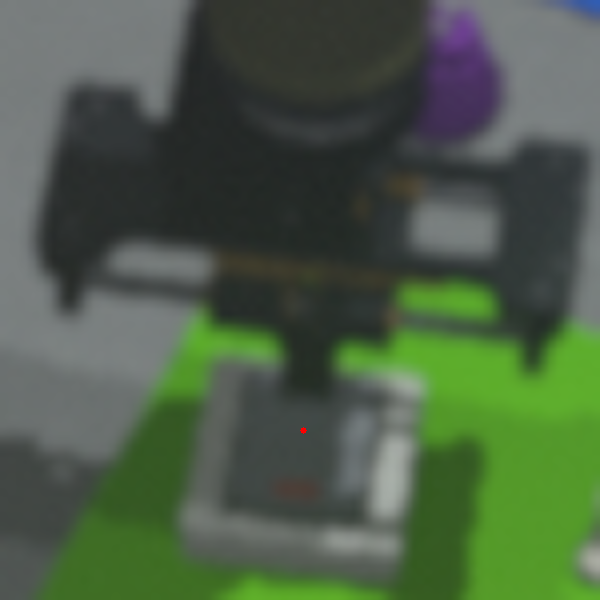

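Emit:
carry_out(commands=[{"tx": 0.0, "ty": 0.0, "tz": 0.002, "rx": 0.0, "ry": 0.0, "rz": 0.0, "jaw": 0.0}, {"tx": 0.0, "ty": 0.0, "tz": 0.004, "rx": 0.0, "ry": 0.0, "rz": 0.0, "jaw": 0.0}, {"tx": 0.0, "ty": 0.0, "tz": 0.004, "rx": 0.0, "ry": 0.0, "rz": 0.0, "jaw": 0.0}])

```text
time: 6.1
position: [0.4998, 0.0615, 0.0352]
tool_rot: [-1.668, -2.662, 0.0]
ft_force: [0.0, -0.5, 0.9]
grip_width: 0.002
```

Emit:
carry_out(commands=[{"tx": 0.0, "ty": 0.0, "tz": 0.002, "rx": 0.0, "ry": 0.0, "rz": 0.0, "jaw": 0.0}, {"tx": 0.0, "ty": 0.0, "tz": 0.003, "rx": 0.0, "ry": 0.0, "rz": 0.0, "jaw": 0.0}, {"tx": 0.0, "ty": 0.0, "tz": 0.003, "rx": 0.0, "ry": 0.0, "rz": 0.0, "jaw": 0.0}])

```text
time: 6.48
position: [0.4999, 0.0615, 0.0323]
tool_rot: [-1.668, -2.662, 0.0]
ft_force: [-0.1, 0.3, 0.3]
grip_width: 0.006
```

```bash
python3 look.py 10 285 190
```

```text
[0.50001207 0.06156721 0.03237288] 6.525 [0.56590116 0.93572074 0.05646126] 0.006924946249717964 [-1.66842194e+00 -2.66186698e+00  1.43896765e-04]
```

View pics/tip10.png

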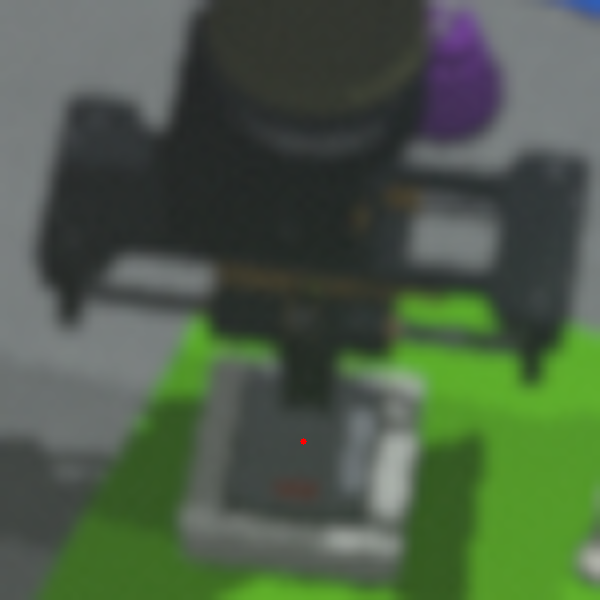

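Emit:
carry_out(commands=[{"tx": 0.0, "ty": 0.0, "tz": 0.001, "rx": 0.0, "ry": 0.0, "rz": 0.0, "jaw": 0.0}, {"tx": 0.0, "ty": 0.0, "tz": 0.002, "rx": 0.0, "ry": 0.0, "rz": 0.0, "jaw": 0.0}, {"tx": 0.0, "ty": 0.0, "tz": 0.002, "rx": 0.0, "ry": 0.0, "rz": 0.0, "jaw": 0.0}])

```text
time: 6.9
position: [0.5001, 0.0617, 0.0306]
tool_rot: [1.668, 2.662, 0.0]
ft_force: [-0.9, -0.6, 2.1]
grip_width: -0.0
```

Emit:
carry_out(commands=[{"tx": 0.0, "ty": 0.0, "tz": 0.001, "rx": 0.0, "ry": 0.0, "rz": 0.0, "jaw": 0.0}, {"tx": 0.0, "ty": 0.0, "tz": 0.002, "rx": 0.0, "ry": 0.0, "rz": 0.0, "jaw": 0.0}, {"tx": 0.0, "ty": 0.0, "tz": 0.002, "rx": 0.0, "ry": 0.0, "rz": 0.0, "jaw": 0.0}])

```text
time: 7.28
position: [0.5001, 0.0619, 0.0284]
tool_rot: [-1.668, -2.662, -0.0]
ft_force: [0.7, 0.8, 2.1]
grip_width: 0.0
```

Emit:
carry_out(commands=[{"tx": 0.0, "ty": 0.0, "tz": 0.001, "rx": 0.0, "ry": 0.0, "rz": 0.0, "jaw": 0.0}, {"tx": 0.0, "ty": 0.0, "tz": 0.002, "rx": 0.0, "ry": 0.0, "rz": 0.0, "jaw": 0.0}, {"tx": 0.0, "ty": 0.0, "tz": 0.002, "rx": 0.0, "ry": 0.0, "rz": 0.0, "jaw": 0.0}])

```text
time: 7.65
position: [0.5001, 0.0616, 0.0263]
tool_rot: [1.668, 2.662, 0.0]
ft_force: [-0.5, 1.5, 1.2]
grip_width: 0.003
```

```bash
python3 look.py 11 285 190
```

```text
[0.50014313 0.06138334 0.026318  ] 7.7 [-0.81866055  0.52946797  1.22119039] 0.00538206259511198 [ 1.66825383e+00  2.66170059e+00 -1.94261696e-04]
```

View pics/tip11.png

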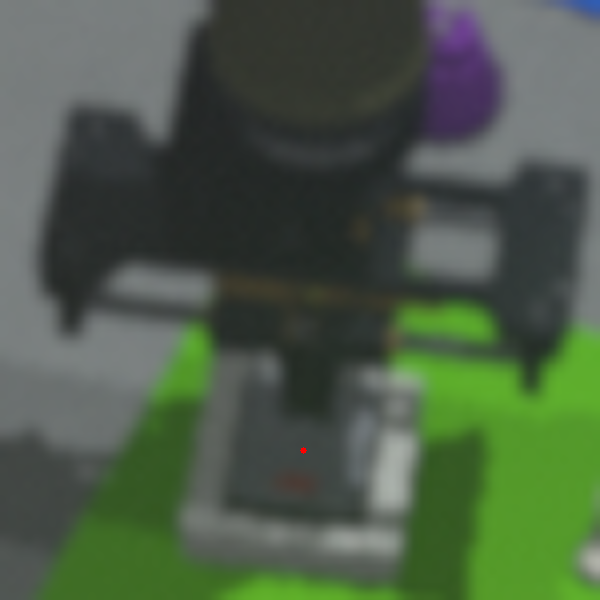

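Emit:
carry_out(commands=[{"tx": 0.0, "ty": 0.0, "tz": 0.001, "rx": 0.0, "ry": 0.0, "rz": 0.0, "jaw": 0.0}, {"tx": 0.0, "ty": 0.0, "tz": 0.002, "rx": 0.0, "ry": 0.0, "rz": 0.0, "jaw": 0.0}, {"tx": 0.0, "ty": 0.0, "tz": 0.002, "rx": 0.0, "ry": 0.0, "rz": 0.0, "jaw": 0.0}])

```text
time: 8.07
position: [0.5001, 0.0616, 0.0243]
tool_rot: [1.668, 2.662, 0.0]
ft_force: [0.3, 1.2, 1.2]
grip_width: -0.001
```

Emit:
carry_out(commands=[{"tx": 0.0, "ty": 0.0, "tz": 0.001, "rx": 0.0, "ry": 0.0, "rz": 0.0, "jaw": 0.0}, {"tx": 0.0, "ty": 0.0, "tz": 0.0015, "rx": 0.0, "ry": 0.0, "rz": 0.0, "jaw": 0.0}, {"tx": 0.0, "ty": 0.0, "tz": 0.0015, "rx": 0.0, "ry": 0.0, "rz": 0.0, "jaw": 0.0}])

```text
time: 8.45
position: [0.5001, 0.0616, 0.0233]
tool_rot: [1.668, 2.662, -0.001]
ft_force: [-1.8, 1.0, 5.9]
grip_width: 0.006
```

```bash
python3 look.py 12 285 190
```

```text
[0.50006273 0.06161763 0.02331738] 8.5 [-2.15086119  0.98568296  5.81210867] 0.007204838860395311 [ 1.66827461e+00  2.66192287e+00 -5.00698463e-04]
```

View pics/tip12.png

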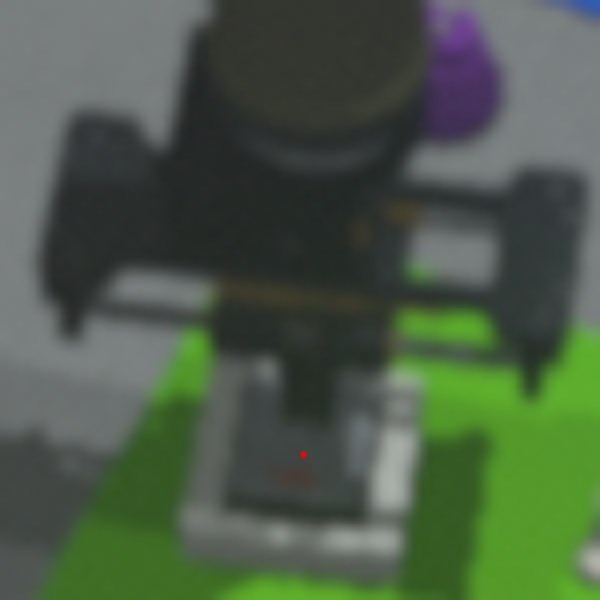

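Emit:
carry_out(commands=[{"tx": 0.0, "ty": 0.0, "tz": 0.001, "rx": 0.0, "ry": 0.0, "rz": 0.0, "jaw": 0.0}, {"tx": 0.0, "ty": 0.0, "tz": 0.0015, "rx": 0.0, "ry": 0.0, "rz": 0.0, "jaw": 0.0}, {"tx": 0.0, "ty": 0.0, "tz": 0.0015, "rx": 0.0, "ry": 0.0, "rz": 0.0, "jaw": 0.0}])

```text
time: 8.88
position: [0.5001, 0.0615, 0.0231]
tool_rot: [1.668, 2.662, -0.002]
ft_force: [-6.1, 0.3, 16.7]
grip_width: 0.01
```

Emit:
carry_out(commands=[{"tx": 0.0, "ty": 0.0, "tz": 0.001, "rx": 0.0, "ry": 0.0, "rz": 0.0, "jaw": 0.0}, {"tx": 0.0, "ty": 0.0, "tz": 0.001, "rx": 0.0, "ry": 0.0, "rz": 0.0, "jaw": 0.0}])

```text
time: 9.12
position: [0.5001, 0.0615, 0.023]
tool_rot: [1.668, 2.661, -0.003]
ft_force: [-9.2, -0.7, 23.3]
grip_width: 0.005
```

Emit:
carry_out(commands=[{"tx": 0.0, "ty": 0.0, "tz": -0.02, "rx": 0.0, "ry": 0.0, "rz": 0.0, "jaw": 0.0}, {"tx": 0.0, "ty": 0.0, "tz": -0.06, "rx": 0.0, "ry": 0.0, "rz": 0.0, "jaw": 0.0}, {"tx": 0.0, "ty": 0.0, "tz": -0.07, "rx": 0.0, "ry": 0.0, "rz": 0.0, "jaw": 0.0}, {"tx": 0.0, "ty": 0.0, "tz": -0.07, "rx": 0.0, "ry": 0.0, "rz": 0.0, "jaw": 0.0}])

```text
time: 9.62
position: [0.5002, 0.0609, 0.0904]
tool_rot: [1.669, 2.661, -0.001]
ft_force: [-0.5, -0.8, -0.7]
grip_width: 0.004
```

```bash
python3 - <<'E'
from h import *
R=cv2.Rodrigues(np.array([1.66827,2.6619,0]))[0];p=np.array([.5001,.0616,.0603])
np.set_printoptions(precision=1,suppress=True)
im=cv2.imread("pics/scene12.png");x,y=285,190
c=cv2.resize(im[y:y+75,x:x+75],None,fx=8,fy=8,interpolation=cv2.INTER_CUBIC)
c=cv2.convertScaleAbs(c,alpha=2)
for q in proj("scene",[p]+[p+a*.0095*R[:,0]+b*.0085*R[:,1] for a in(1,-1) for b in(1,-1)]):
    cv2.circle(c,tuple(int(v) for v in (q-[x,y]+.5)*8-.5),3,(0,0,255),-1)
d=cv2.convertScaleAbs(cv2.resize(cv2.imread("pics/scene0.png")[y:y+75,x:x+75],None,fx=8,fy=8,interpolation=cv2.INTER_CUBIC),alpha=1.3)
cv2.imwrite("pics/foot.png",c[250:600])
E
python3 look.py 13 285 190
```

```text
[0.49943252 0.06095027 0.08951994] 9.675 [-0.12029751 -0.52815334 -0.73936961] 0.007773799779674152 [-1.66872178e+00 -2.66108659e+00  1.90107717e-03]
```

View pics/foot.png

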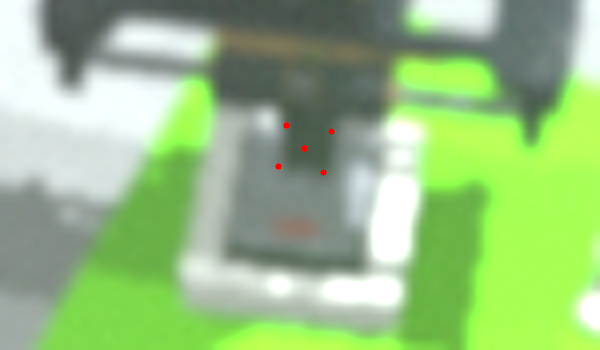

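View pics/tip13.png

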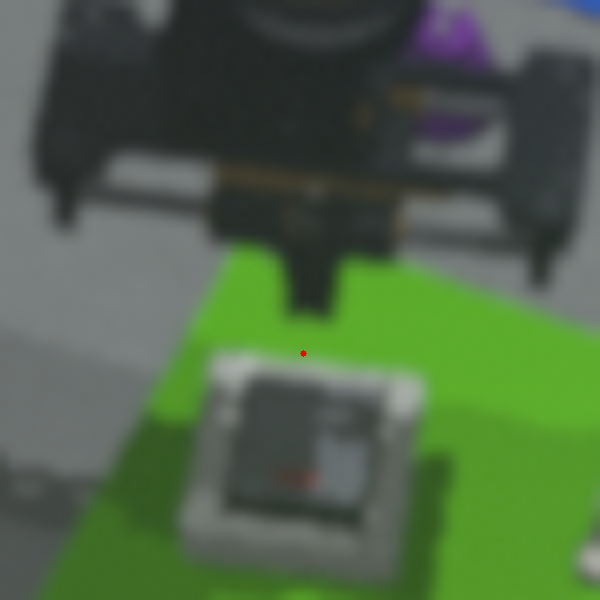

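Emit:
carry_out(commands=[{"tx": -0.07, "ty": 0.053, "tz": -0.01, "rx": 0.0, "ry": 0.0, "rz": 0.0, "jaw": 0.0}, {"tx": -0.14, "ty": 0.105, "tz": -0.01, "rx": 0.0, "ry": 0.0, "rz": 0.0, "jaw": 0.0}, {"tx": -0.14, "ty": 0.105, "tz": -0.01, "rx": 0.0, "ry": 0.0, "rz": 0.0, "jaw": 0.0}, {"tx": -0.14, "ty": 0.105, "tz": -0.01, "rx": 0.0, "ry": 0.0, "rz": 0.0, "jaw": 0.0}, {"tx": -0.14, "ty": 0.105, "tz": -0.01, "rx": 0.0, "ry": 0.0, "rz": 0.0, "jaw": 0.0}, {"tx": -0.14, "ty": 0.105, "tz": -0.01, "rx": 0.0, "ry": 0.0, "rz": 0.0, "jaw": 0.0}])

```text
time: 10.42
position: [0.6543, -0.0174, 0.1]
tool_rot: [-1.665, -2.663, 0.001]
ft_force: [-1.1, 0.8, 0.2]
grip_width: 0.005
```

```bash
python3 look.py 14 310 230
python3 - <<'E'
from bench import get_image
import cv2
im=get_image("top")[:,:,::-1];cv2.imwrite("pics/top14.png",im)
s=cv2.imread("pics/scene14.png");import numpy as np
f=lambda a:cv2.resize(a,(400,400),interpolation=cv2.INTER_CUBIC)
cv2.imwrite("pics/sw14.png",np.hstack([f(im[215:265,285:335]),f(s[225:275,300:350])]))
E
```

```text
[ 0.65456751 -0.01759829  0.10041434] 10.475 [ 0.13687945  0.0006597  -0.37372141] 0.0036233429146357004 [-1.66594946e+00 -2.66326717e+00  9.93014723e-04]
```

View pics/tip14.png

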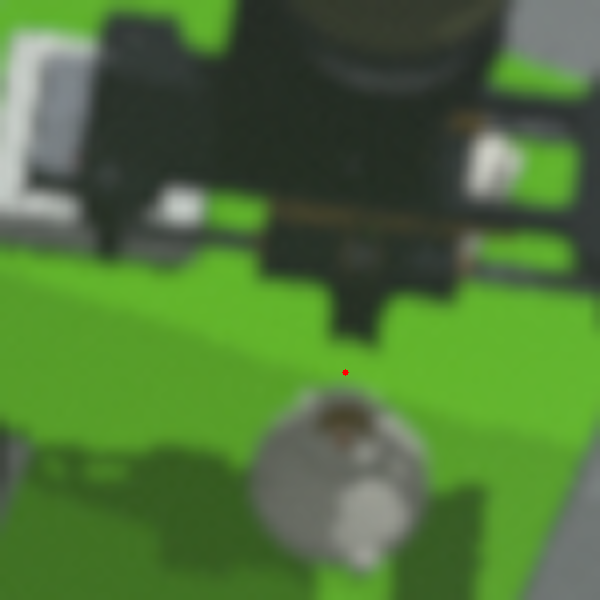

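View pics/sw14.png

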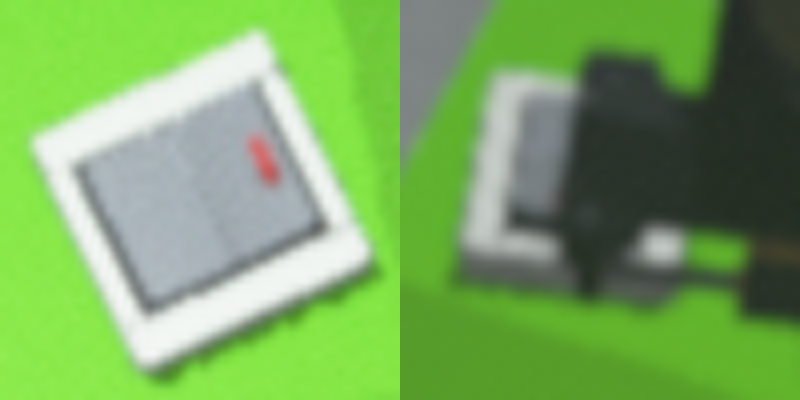

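Emit:
carry_out(commands=[{"tx": -0.002, "ty": 0.001, "tz": 0.012, "rx": 0.0, "ry": 0.0, "rz": 0.0, "jaw": 0.0}, {"tx": -0.002, "ty": 0.001, "tz": 0.024, "rx": 0.0, "ry": 0.0, "rz": 0.0, "jaw": 0.0}, {"tx": -0.002, "ty": 0.001, "tz": 0.036, "rx": 0.0, "ry": 0.0, "rz": 0.0, "jaw": 0.0}, {"tx": -0.002, "ty": 0.001, "tz": 0.036, "rx": 0.0, "ry": 0.0, "rz": 0.0, "jaw": 0.0}, {"tx": -0.002, "ty": 0.001, "tz": 0.036, "rx": 0.0, "ry": 0.0, "rz": 0.0, "jaw": 0.0}])

```text
time: 11.15
position: [0.6574, -0.0199, 0.0645]
tool_rot: [1.668, 2.662, 0.0]
ft_force: [-1.4, -0.1, 0.7]
grip_width: 0.003
```

```bash
python3 look.py 15 310 230
python3 - <<'E'
from h import *
from bench import ctrl
s=ctrl.get_state();p=s["position"].copy();R=cv2.Rodrigues(s["tool_rot"])[0]
c=cv2.imread("pics/tip15.png");x,y=310,230
def D(Q,col):
    for q in proj("scene",Q): cv2.circle(c,tuple(int(v) for v in (q-[x,y]+.5)*8-.5),2,col,-1)
t=p+[0,0,.037]
D([t+a*.0095*R[:,0]+b*.0085*R[:,1] for a in(1,-1) for b in(1,-1)],(0,0,255))
m=np.array([p[0],p[1],.076])
D([m+.016*np.array([np.cos(a),np.sin(a),0]) for a in np.linspace(0,6.28,30)],(255,0,0))
cv2.imwrite("pics/ov15.png",c)
E
```

```text
[ 0.65767816 -0.01991179  0.06479278] 11.2 [ 0.18001439  0.51334668 -0.18473348] 0.004174524287989939 [1.66811336e+00 2.66153293e+00 5.86132078e-04]
```

View pics/ov15.png

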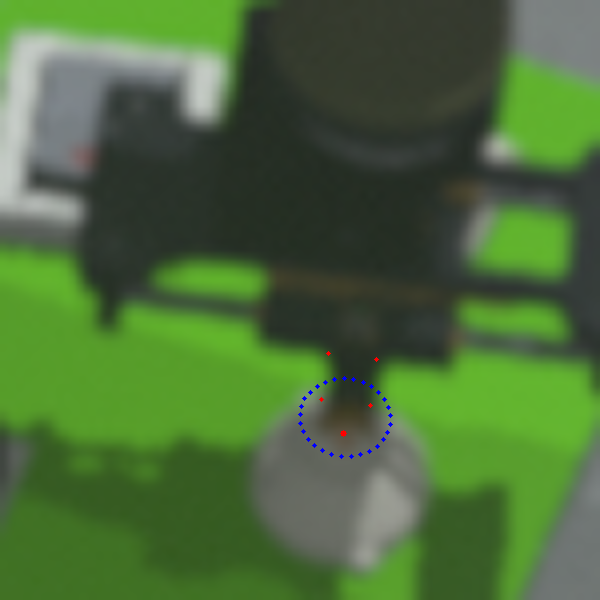

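Run:
```python
from bench import ctrl
s=ctrl.get_state();print(s["position"],abs(s["qd"]).max(),s["ft_force"]);print(ctrl.close_job())
```

```text
[ 0.65767816 -0.01991179  0.06479278] 0.00490455598210607 [ 0.18001439  0.51334668 -0.18473348]
the job is handed in; nothing more can be done
None
```

I switched the test board off, and the fingertips now point at the small screw holder (E14), which is the one the lamp on the black mat fits. The job was handed in at about 11 s. The hand-in gives no verdict.

- **Lamp:** it is the E14 lamp. It measures 20 px wide against 25 px for the large lamp on the blue mat, and it has the narrow cap. The other lamp on the blue mat has pins.
- **Switch:** I pressed the half without the red bar down to its end stop, where it stopped moving at 23 N. In the top view afterwards that half had changed to the same shade as the other, and the red bar had shifted.
- **Pointing:** by the scene camera the closed fingertips are within about 2 mm of the middle of the mouth and roughly 2.5 cm above it. The wrist force was about zero, so nothing is being touched.

**Checks that disagreed:**
- **Fingertip height:** the reported tool position reads about 37 mm lower than the real fingertips. The camera showed roughly 30 mm of this, and touching the rocker gave 37 mm both on first contact and at the stop. I set the final height from the real fingertips, so the reported height is 0.065 m and the fingertips are at about 0.102 m.
- **Camera positions:** the top camera places the E14 mouth about 5 mm from where the scene camera does. I aimed between the two, and the final point is nearer the scene camera's. The arm hid the fingertips from the top camera, so that view could not confirm it.

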